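# Set the stop rod to its middle click and lay the blank against it

## Robot

A 6-joint arm with a two-finger parallel gripper is mounted at the origin on a cart in front of the work surface, level with it; the furniture and walls round the work are solid. World frame = base frame: x ahead of the robot, y to its left, z up, the work surface at z = 0. Lengths are in m, angles in rad, forces in N, time in s.
With the tool pointing down it reaches from about 0.35 to 0.975 m from the base axis. Payload 4.9 kg.
Tool frame: the origin (TCP) lies midway between the tips of the shut fingers; the grasp point (between the pads) lies 19 mm behind it; z points along the fingers, y is the line along which they close (so a half turn about z gives the same grasp; the last joint's range is limited). The gripper opens to 85 mm and grips with 20 to 120 N. Pads are 22 mm wide; open, the fingers measure 114 mm over their backs; the gripper's body (76 mm by 85 mm) begins 54 mm behind the grasp point. The pads swing forward as they close: fully open they stand 13 mm farther back than shut.
Start: joints at [1.088, 0.053, 1.613, -0, 1.476, -0.119], TCP at [0.222, 0.584, 0.231] pointing down, gripper open.
Joint ranges: [-3.01, 3.01], [-1.01, 2.22], [0.06, 2.58], [-1.02, 4.17], [0.09, 2.62], [-3.14, 3.14]. Speed limits (rad/s): [2.57, 2.57, 3.14, 3.14, 3.14, 3.14].

## Interface

Orientations are given as a rotation vector (axis times angle).
In Python, from station import ctrl, optics, job gives the robot as it stands.
- The arm moves only by the shell command python3 -m jog 'ROWS' [OPENING] [FORCE]. ROWS is JSON, a list of rows, each a list of 2 entries, a list of its own where there are three numbers: the shift along the tool's x, y, z in m, then the turn, a rotation vector about the tool's x, y, z in rad. A call has 1 to 5 rows; each row is the pose to reach, as a shift and turn from the pose commanded when the call began, along the tool's axes at that moment; what a row does not reach only later rows make up. A row lasts 1/10 s, in which the tool goes at most 50 mm and 8.59 degrees, less where a joint would pass 70% of its speed; a pose out of reach is approached as far as the arm can. A call with a gripper value outside its range is refused whole. OPENING is the opening, from 0 (shut) to 1 (fully open), set as the call begins (- or left out, the last holds). The fingers move at their own pace and stop on an object; FORCE is the grip in N (left out, the last holds). Time passes only in rows, so rows that repeat a pose let the fingers close. It gives the time, the measured TCP pose, the force, the opening and the grip force at its end, in the units of the state.
- ctrl.get_obs(): the state, without advancing time (a new reading comes with each control period).
- optics.get_image(name): name is "scene" or "top"; returns a dict with "image" (400x640x3 uint8, blue, green, red), "fx", "fy", "cx", "cy" (pixels), "rvec" (rotation vector, rad) and "tvec" (3), from world to camera coordinates, as OpenCV has them. Camera axes: x right, y down, z forward; pixel columns grow to the right and rows downward; lengths in m; the calibration is good to about 2 mm. A picture is of the moment at which its call begins. There is no depth.
- job.finish_job(): hands the job in; it is judged then, once.
The state is a dict: "t": time; "q": joint angles; "dq": joint speeds; "effort": joint torques, N m; "tool_pos": TCP position; "tool_rot": TCP orientation; "contact_force": force on the tool from outside, world axes, zero at the start; "wrist_torque": the same for the moment, N m; "opening": finger opening in m; "grip_force": force on a finger pad.
Only numpy, scipy, OpenCV 4.12 (cv2) and the standard library are available. Lean on these libraries where they do the work, as an engineer would, in place of code of your own. Each camera call takes 0.05 s, during which the arm holds its last target. There are 200 camera calls.

## Task

First pull the stop rod of the length gauge from fully in to its middle click and let go of it. Then take the long wood blank out of the low rack and lay it flat in the gauge's two forks with its end touching the stop, gently, so that the rod is still on its middle click. Leave the short blank in the rack and do not shift the sanding block that lies behind the gauge.

Things in the scene. Friction and masses are not known exactly. Their poses are not given: they have to be found in the camera images.
- gauge: Length gauge, fixed to the bench: plywood base (90 x 245 mm, top 12 mm above the bench) with an aluminium block carrying the stop rod, and two wooden forks. Origin on the bench under the line of rod and forks; own +y runs along this line from knob to forks, z up. In y: block -91 to -39 mm (50 mm wide, top 84 mm high), near fork 5 to 25 mm, far fork 100 to 128 mm.
- gauge_bed (a point): Point midway in the gauge (its y = 60 mm) at the height of the fork floors, 30 mm above the bench. The forks are Us open at the top, 28 mm clear width, flared, walls up to 57 mm above the bench. Fingers (closing along x) fit only in the 75 mm between the forks. The long blank's origin ends up here when it lies along y against the stop at its middle click.
- stop_rod (a joint): Travel of the stop rod in m: 0 fully in (start), 0.020 middle click, 0.040 fully out. Grows as the knob is pulled away from the block, along the gauge's -y. It snaps into a click from up to about 7 mm away and stays there; pulling or pushing it off a click takes about 12 N, which falls to about 2 N halfway to the next one.
- rod_knob (a point): Centre of the round black knob (32 mm diameter, 20 mm long, its axis level along the gauge's y, 42 mm above the bench) at the outer end of the steel rod; 25 mm clear of the block when in. Can be pinched from above across its diameter (fingers closing along the gauge's x). Moves with the rod. Axes as the gauge's.
- stop_face (a point): Centre of the stop's flat steel face (21 mm diameter) at the inner end of the rod, 42 mm above the bench, facing the gauge's +y. Moves with the rod: at gauge y = +10 mm when fully in, -10 mm at the middle click. Axes as the gauge's.
- blank_rack: Low wooden rack, fixed to the bench, 100 mm deep (own x), 170 mm wide (y), 46 mm high, with two bays side by side (67 mm wide, 28 mm high, floor board 6 mm thick), closed at the back, open at the front (own -x, towards the robot; front face at x = -50 mm). Origin on the bench below its centre.
- long_blank: Reddish-dark square wood blank, 140 mm long (own y), 24 mm wide (x), 20 mm high (z), about 50 g. Origin: centre of its underside. Starts level in one of the rack's bays, 6 mm above the bench, along the rack's x, about 55 mm of it sticking out at the front, by which it can be drawn straight out (at least 90 mm) and then taken again at its middle.
- short_blank: Pale wood blank, 75 mm long (own y), 26 mm wide, 20 mm high, origin at the centre of its underside, in the other bay of the rack, about 22 mm of it sticking out. It stays there.
- sanding_block: Sanding block, 64 x 101 x 33 mm, on the sheet of card behind the gauge; origin at the centre of its underside. A bystander.

How it is judged:
On the way, in this order (a step that is already met when the one before it is completed fails the run):
1. the stop rod stands at its middle click and has been let go (value of joint stop_rod between 0.016 and 0.024 m and contact force between the fingers and gauge below 0.3 N), for 0.3 s.
2. after that, the long blank lies down in the two forks (x of long_blank in the frame of gauge_bed between -0.006 and 0.006 m and y of long_blank in the frame of gauge_bed between -0.03 and 0.03 m and z of long_blank in the frame of gauge_bed below 0.006 m), for 0.2 s.
At the end, for the whole second after the job is handed in: The stop rod is at its middle click (16 to 24 mm of travel); the long blank lies at rest, flat on both fork floors (within 4 mm, 3 degrees) and between their walls, along the gauge, its end at the stop face (gap under 4 mm) (value of joint stop_rod between 0.016 and 0.024 m and y of long_blank in the frame of stop_face between 0.067 and 0.074 m and x of long_blank in the frame of gauge between -0.005 and 0.005 m and z of long_blank in the frame of gauge_bed between -0.004 and 0.004 m and angle between the y axis of long_blank and the y axis of gauge, either way round below 0.06 rad and angle between long_blank's own z axis and vertical below 0.06 rad and linear speed of long_blank below 0.01 m/s); the robot touches nothing.
It fails at once if the short blank is shifted by more than 15 mm (distance of short_blank from where it was at the start of the episode above 0.015 m).
It fails at once if the sanding block is shifted by more than 20 mm (distance of sanding_block from where it was at the start of the episode above 0.02 m).
It also fails if it takes over 64 s, if anything falls off the work surface, if the arm or the gripper's body presses on something with over 40 N, if the wrist force passes 120 N, or if a joint passes its speed limit or range.

## Working session

There is one attempt and no reset: what is moved stays moved. The work goes in short steps, Python scripts to look and compute and a shell command to move; the robot and the scene stay as the last step left them, time stands still between calls to the robot, and variables do not carry over. Pictures are saved under pics/ and viewed, at most 10 in all, crops included, and the job is handed in when it is done.

```bash
mkdir -p pics; ls
cat > h.py <<'E'
import numpy as np, cv2
from scipy.spatial.transform import Rotation as R
from station import ctrl, optics, job
def snap(name,fn,crop=None,scale=1):
    d=optics.get_image(name); im=d["image"]
    np.savez('pics/'+fn+'.npz',**d)
    if crop: x0,y0,x1,y1=crop; im=im[y0:y1,x0:x1]
    if scale!=1: im=cv2.resize(im,None,fx=scale,fy=scale,interpolation=cv2.INTER_CUBIC)
    cv2.imwrite('pics/'+fn+'.png',im); return d
def ray(d,uv,z):
    M=R.from_rotvec(np.ravel(d["rvec"])).as_matrix(); t=np.ravel(d["tvec"])
    c=-M.T@t; r=M.T@np.array([(uv[0]-d["cx"])/d["fx"],(uv[1]-d["cy"])/d["fy"],1])
    return c+r*(z-c[2])/r[2]
def proj(d,P):
    M=R.from_rotvec(np.ravel(d["rvec"])).as_matrix(); p=M@np.array(P)+np.ravel(d["tvec"])
    return p[0]/p[2]*d["fx"]+d["cx"],p[1]/p[2]*d["fy"]+d["cy"]
E
python3 - <<'E'
from h import *
for n in("top","scene"):
    d=snap(n,n+"0"); M=R.from_rotvec(np.ravel(d["rvec"])).as_matrix(); print(n,-M.T@np.ravel(d["tvec"]),d["fx"],M.round(2).tolist())
o=ctrl.get_obs(); print(o["tool_pos"],o["tool_rot"],R.from_rotvec(o["tool_rot"]).as_matrix().round(3),o["t"],o["opening"])
E
```

```text
pics
top [0.35482475 0.04585959 1.30470933] 446.1355740034952 [[-0.1, -1.0, 0.0], [-0.97, 0.09, -0.21], [0.21, -0.02, -0.98]]
scene [ 0.09389268 -0.66646873  0.89181597] 469.06613565605954 [[0.8, -0.6, -0.0], [-0.42, -0.56, -0.72], [0.43, 0.58, -0.7]]
[0.22214309 0.58358346 0.23018456] [-5.68305606e-01 -3.08919411e+00  2.78725039e-03] [[-0.935  0.356 -0.001]
 [ 0.356  0.935 -0.002]
 [ 0.    -0.002 -1.   ]] 0.1 0.08541267512721923
```

View pics/top0.png

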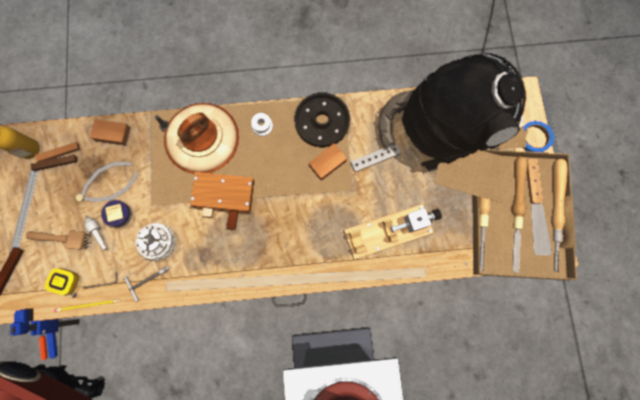

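View pics/scene0.png

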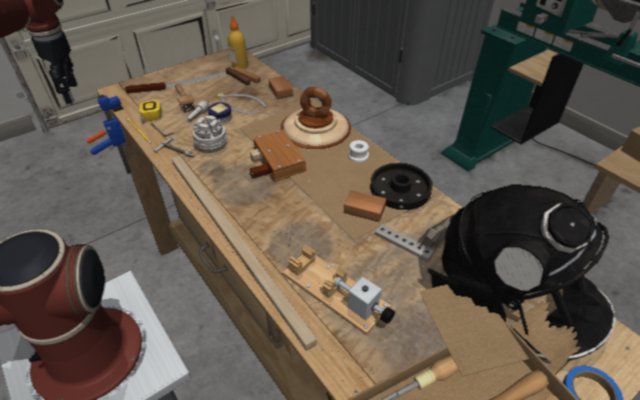

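The gauge is at about (395,230) in the top image with its knob at (436,213), and the rack at (222,193) with the dark long blank sticking out at (232,219). In the scene image the knob is at (388,314). I'll enlarge both views.

Run:
```python
from h import *
def c(f,x0,y0,x1,y1,s): return cv2.resize(cv2.imread(f'pics/{f}.png')[y0:y1,x0:x1],None,fx=s,fy=s,interpolation=cv2.INTER_CUBIC)
a=c('top0',335,195,450,265,6.5); b=c('top0',180,165,265,240,3.5)
cv2.imwrite('pics/c1.png',a[:,:800])
# scene gauge (x5) 
cv2.imwrite('pics/c2.png',c('scene0',275,235,405,335,6))
b=c('top0',180,165,265,240,4.6); e=c('scene0',240,120,315,195,4.6)
h=min(b.shape[0],e.shape[0]); cv2.imwrite('pics/c3.png',np.hstack([b[:h],e[:h]])); print(b.shape,e.shape)
```

```text
(345, 391, 3) (345, 345, 3)
```

View pics/c1.png

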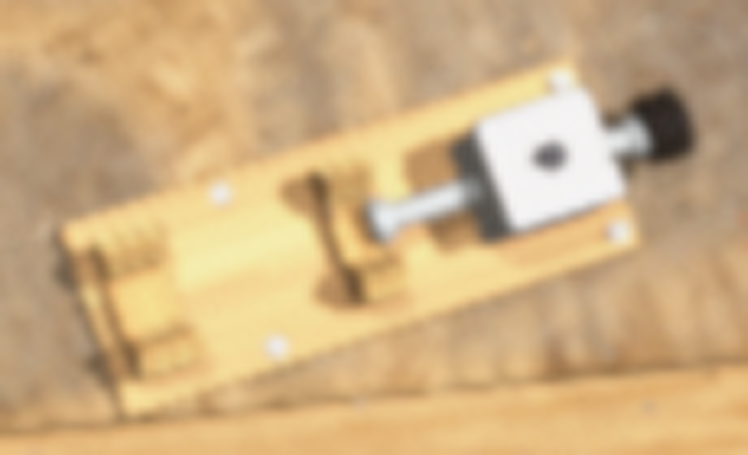

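View pics/c2.png

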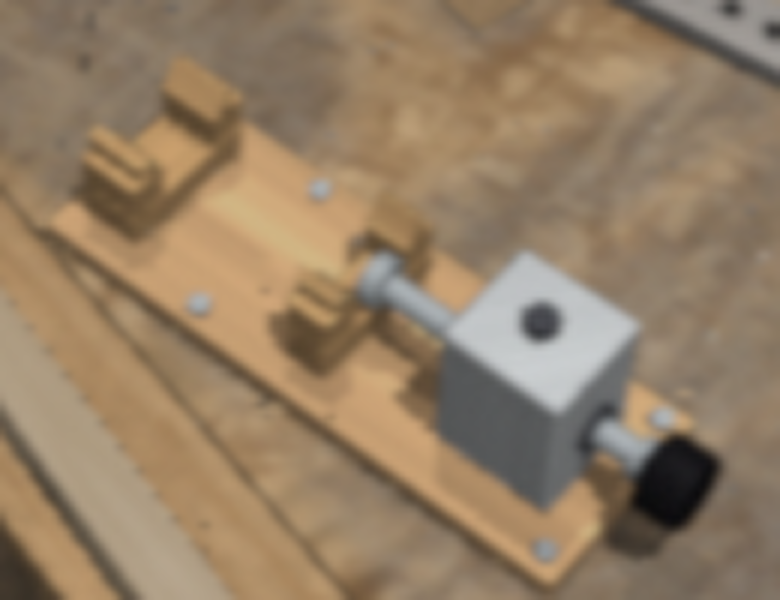

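View pics/c3.png

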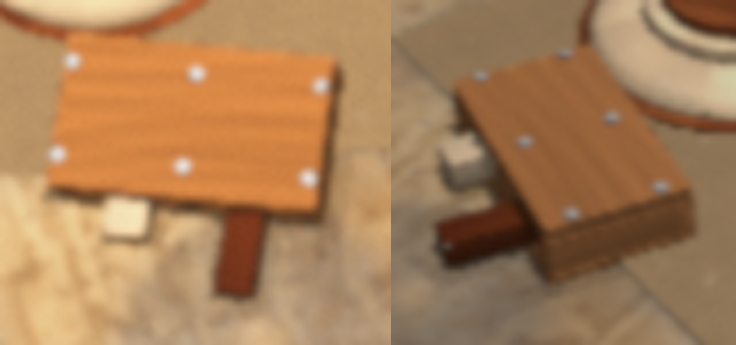

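The crops show the gauge's block-top and base corners, knob (c1 668,125; c2 678,482) and stop tip clearly. c3 shows the rack's top corners, with the long blank in the right-hand bay and its end at (235,294). I'll fit the poses from these.

```bash
cat > fit.py <<'E'
from h import *
from scipy.optimize import least_squares
T=dict(np.load('pics/top0.npz')); S=dict(np.load('pics/scene0.npz'))
def px(p,s,o): return (np.array(p)+.5)/s-.5+np.array(o)
B=lambda x,y:(x/1e3,y/1e3,.084)
G=[(B(25,-39),(476,124),(527,250)),(B(25,-91),(578,88),(638,326)),(B(-25,-91),(624,192),(556,412)),(B(-25,-39),(513,234),(443,333)),
 ((0,-.126,.042),(668,125),(678,482)),((0,.008,.045),(380,218),(378,276)),((.045,'+',.012),(62,232),None),((-.045,'+',.012),(128,412),(45,230)),
 ((.045,'-',.012),(570,62),(690,420)),((-.045,'-',.012),(638,238),(552,572))]
Kr=lambda x,y:(x/1e3,y/1e3,.046)
K=[(Kr(50,85),(68,33),(195,45)),(Kr(50,-85),(337,60),(302,190)),(Kr(-50,-85),(320,213),(155,230)),(Kr(-50,85),(48,185),(64,85))]
def W(p,P,e=0):
    y=P[1] if not isinstance(P[1],str) else (e+.1225 if P[1]=='+' else e-.1225)
    c,s=np.cos(p[2]),np.sin(p[2]); return (p[0]+c*P[0]-s*y,p[1]+s*P[0]+c*y,P[2])
def fit(L,ts,to,ss,so,p0):
    def f(p):
        r=[]
        for P,a,b in L:
            w=W(p,P,p[3])
            if a: r+=list(np.array(proj(T,w))-px(a,ts,to))
            if b: r+=list(np.array(proj(S,w))-px(b,ss,so))
        return r
    q=least_squares(f,p0,loss='soft_l1'); return q.x,np.array(f(q.x)).round(1)
if __name__=='__main__':
    g,r=fit(G,6.5,(335,195),6,(275,235),[.4,-.2,.2,0]); print('gauge',g,r)
    k,r=fit(K,4.6,(180,165),4.6,(240,120),[.5,.3,0,0]); print('rack',k,r)
    for n,p in dict(knob=(0,-.126,.042),bed=(0,.06,.03),stop=(0,.01,.042)).items(): print(n,np.round(W(g,p),4))
    for p in [(216,292),(253,296),(245,211)]: print('blank',ray(T,px(p,4.6,(180,165)),.026).round(4))
    print('short',ray(T,px((126,238),4.6,(180,165)),.026).round(4))
    np.savez('fit.npz',g=g,k=k)
E
python3 fit.py
```

```text
gauge [ 0.50393031 -0.19551735  0.22505264  0.01561753] [ 0.5 -0.2 -0.2 -2.7  2.3 -0.5  1.4 -2.4  1.8  0.4  0.9 -1.3  1.3 -0.1
 -0.5 -1.9 -0.5  0.8 -0.2  0.   0.2  1.  -0.3 -0.4 -0.1 -0.2  0.   1.7
 -0.5 -1.7  0.2 -0.1  0.8 -0.5  1.   1.6 -0.4  2. ]
rack [ 0.65839969  0.2906498  -0.19149763  0.        ] [ 1.   0.2  0.8 -0.6  0.4 -0.3  0.4 -1.  -0.3  0.2 -0.2  0.1  0.   0.7
 -1.2 -1. ]
knob [ 0.532  -0.3183  0.042 ]
bed [ 0.4905 -0.137   0.03  ]
stop [ 0.5017 -0.1858  0.042 ]
blank [0.5535 0.2867 0.026 ]
blank [0.5487 0.2638 0.026 ]
blank [0.6032 0.2657 0.026 ]
short [0.5931 0.3413 0.026 ]
```

```bash
cat >> h.py <<'E'
def go(x,y,z,yaw):
    o=ctrl.get_obs(); A=R.from_rotvec(o["tool_rot"]); Y=np.array([np.cos(yaw),np.sin(yaw),0]); Z=np.array([0,0,-1.])
    B=R.from_matrix(np.c_[np.cross(Y,Z),Y,Z])
    print('t',round(o["t"],2),'pos',np.round(o["tool_pos"],4),'q1,6',np.round(o["q"][[0,5]] if hasattr(o["q"],'shape') else [o["q"][0],o["q"][5]],2),'F',np.round(o["contact_force"],1),'open',round(float(o["opening"]),4),'grip',o["grip_force"])
    print('ROW',A.inv().apply(np.array([x,y,z])-o["tool_pos"]).round(4).tolist(),(A.inv()*B).as_rotvec().round(4).tolist())
if __name__=='__main__':
    import sys; go(*map(float,sys.argv[1:]))
E
python3 h.py .532 -.318 .2 .225
```

```text
t 0.1 pos [0.2221 0.5836 0.2302] q1,6 [ 1.09 -0.12] F [-0.6 -0.2 -0.9] open 0.0854 grip 0.0
ROW [-0.6104, -0.7322, 0.0314] [-0.0018, 0.0007, 0.9819]
```

```bash
python3 -m jog '[[[-0.03,-0.036,0],[0,0,0.05]],[[-0.06,-0.072,0],[0,0,0.1]],[[-0.09,-0.108,0],[0,0,0.15]],[[-0.12,-0.144,0],[0,0,0.2]],[[-0.15,-0.18,0],[0,0,0.25]]]' 0.75 40; python3 h.py .532 -.318 .2 .225
```

```text
t: 0.6
tool_pos: [0.2985, 0.3606, 0.2307]
tool_rot: [-0.951, -2.994, 0.001]
contact_force: [1.5, 0.0, 0.7]
opening: 0.0639
grip_force: 0.0
t 0.6 pos [0.2985 0.3606 0.2307] q1,6 [ 0.72 -0.24] F [1.5 0.  0.7] open 0.0639 grip 0.0
ROW [-0.5823, -0.4194, 0.031] [-0.0007, 0.0003, 0.7306]
```

```bash
python3 -m jog '[[[-0.038,-0.028,0],[0,0,0.146]],[[-0.077,-0.056,0],[0,0,0.292]],[[-0.116,-0.084,0],[0,0,0.438]],[[-0.155,-0.112,0],[0,0,0.584]],[[-0.194,-0.14,0],[0,0,0.73]]]' >/dev/null; python3 h.py .532 -.318 .2 .225
```

```text
t 1.1 pos [0.3764 0.1345 0.231 ] q1,6 [ 0.16 -0.06] F [ 1.9  0.8 -0.5] open 0.0642 grip 0.0
ROW [-0.4756, 0.0524, 0.031] [0.0004, -0.0, -0.0036]
```

```bash
python3 -m jog '[[[-0.045,0.01,0],[0,0,0]],[[-0.09,0.02,0],[0,0,0]],[[-0.138,0.03,0],[0,0,0]],[[-0.186,0.04,0],[0,0,0]],[[-0.234,0.05,0],[0,0,0]]]' >/dev/null; python3 -m jog '[[[-0.048,0,0.006],[0,0,0]],[[-0.096,0,0.012],[0,0,0]],[[-0.144,0,0.02],[0,0,0]],[[-0.192,0,0.028],[0,0,0]],[[-0.24,0.002,0.031],[0,0,-0.004]]]' >/dev/null;python3 -m jog '[[[0,0,0],[0,0,0]]]' >/dev/null; python3 h.py .532 -.318 .1 .225; python3 -c "
from h import *
d=snap('scene','s1',(265,225,425,345),5); e=snap('top','t1')
cv2.imwrite('pics/t1.png',cv2.resize(e['image'][185:275,335:465],None,fx=6,fy=6,interpolation=cv2.INTER_CUBIC))"
```

```text
t 2.2 pos [ 0.5333 -0.3183  0.1977] q1,6 [-0.66 -0.88] F [ 0.7 -0.1  0.2] open 0.0641 grip 0.0
ROW [0.0005, -0.0009, 0.0977] [-0.0026, -0.0012, 0.0012]
```

View pics/s1.png

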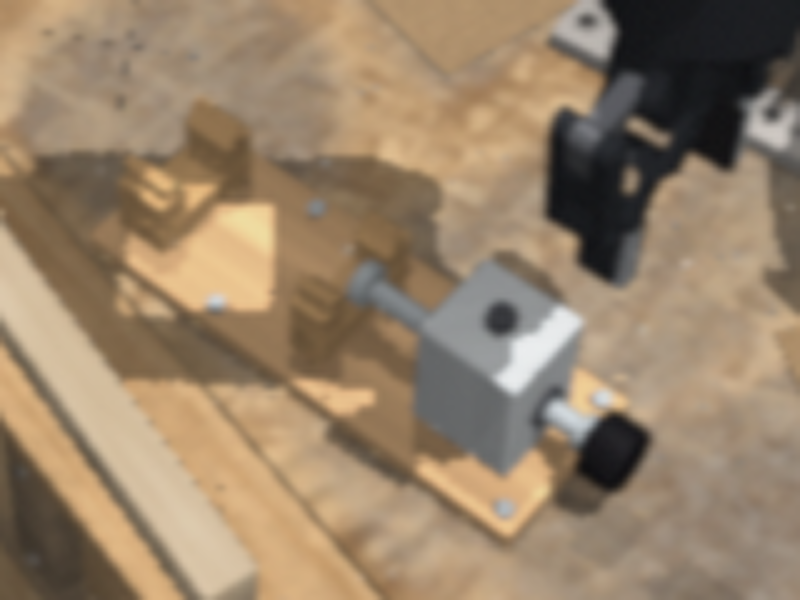

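The gripper hovers above the knob (knob at crop 613,452); its finger tips are at about (618,278) and (728,163). I'll check these against the projection.

Run:
```python
from h import *
o=ctrl.get_obs(); m=R.from_rotvec(o["tool_rot"]).as_matrix(); p=np.array(o["tool_pos"])
d=dict(np.load('pics/s1.npz'))
for s in (-.037,0,.037):
    for b in (0,.009):
        u=np.array(proj(d,p+s*m[:,1]-b*m[:,2])); print(s,b,((u-[265,225]+.5)*5-.5).round(0))
for z in(.042,): print(ray(d,np.array([(613+.5)/5-.5+265,(452+.5)/5-.5+225]),z))
T=dict(np.load('pics/top0.npz')); print(ray(T,((668+.5)/6.5-.5+335,(125+.5)/6.5-.5+195),.042))
```

```text
-0.037 0 [595. 271.]
-0.037 0.009 [598. 256.]
0 0 [652. 210.]
0 0.009 [655. 195.]
0.037 0 [706. 151.]
0.037 0.009 [709. 136.]
[ 0.53173445 -0.31824461  0.042     ]
[ 0.53417656 -0.32022323  0.042     ]
```

View pics/t1.png

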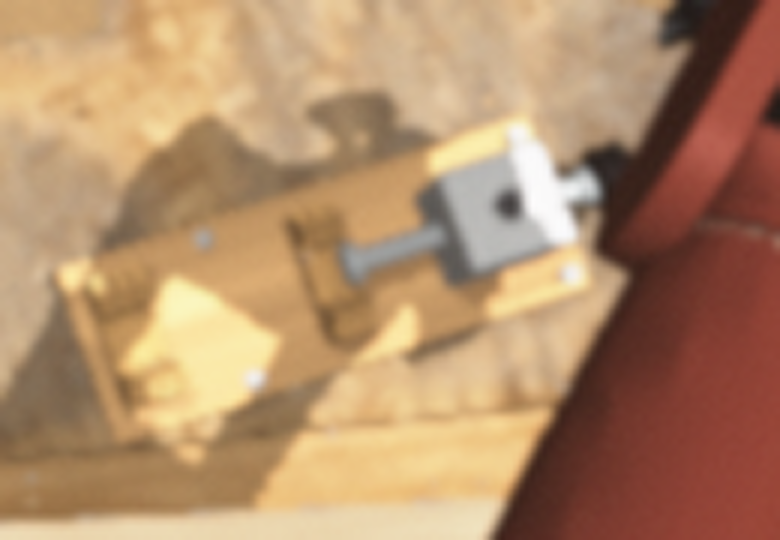

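Nothing contradicts the estimate: both cameras put the knob near (0.533, -0.319), and in the top view the arm now hides part of it. Descending.

```bash
python3 -m jog '[[[0.001,-0.001,0.04],[-0.0026,-0.0012,0.001]],[[0.001,-0.001,0.08],[-0.0026,-0.0012,0.001]],[[0.001,-0.001,0.12],[-0.0026,-0.0012,0.001]],[[0.001,-0.001,0.15],[-0.0026,-0.0012,0.001]],[[0.001,-0.001,0.177],[-0.0026,-0.0012,0.001]]]'; python3 -m jog '[[[0,0,0],[0,0,0]],[[0,0,0],[0,0,0]],[[0,0,0],[0,0,0]],[[0,0,0],[0,0,0]],[[0,0,0],[0,0,0]]]' 0 40; python3 h.py .533 -.319 .02 .225
```

```text
t: 2.8
tool_pos: [0.532, -0.3108, 0.0218]
tool_rot: [1.949, 2.463, 0.002]
contact_force: [-0.0, -0.3, 0.7]
opening: 0.0641
grip_force: 0.0
t: 3.3
tool_pos: [0.5331, -0.3126, 0.0248]
tool_rot: [1.95, 2.459, 0.004]
contact_force: [-1.6, 6.1, 3.6]
opening: 0.0304
grip_force: 40.6
t 3.3 pos [ 0.5331 -0.3126  0.0248] q1,6 [-0.65 -0.88] F [-1.6  6.1  3.6] open 0.0304 grip 40.59029459953308
ROW [-0.0062, -0.0016, 0.0048] [0.0037, 0.0008, 0.0051]
```

```bash
python3 -m jog '[[[-0.005,0,0],[0,0,0]],[[-0.01,0,0],[0,0,0]],[[-0.015,0,0],[0,0,0]],[[-0.02,0,0],[0,0,0]],[[-0.02,0,0],[0,0,0]]]'; python3 -m jog '[[[0,0,0],[0,0,0]],[[0,0,0],[0,0,0]]]'
```

```text
t: 3.8
tool_pos: [0.5377, -0.3325, 0.0247]
tool_rot: [1.952, 2.46, 0.005]
contact_force: [-3.0, 5.1, 5.8]
opening: 0.0304
grip_force: 41.0
t: 4.0
tool_pos: [0.5376, -0.3325, 0.0247]
tool_rot: [1.951, 2.459, 0.004]
contact_force: [-3.4, 4.6, 5.2]
opening: 0.0305
grip_force: 40.9
```

```bash
python3 -m jog '[[[0,0,0],[0,0,0]],[[0,0,0],[0,0,0]],[[0,0,0],[0,0,0]],[[0,0,0],[0,0,0]]]' 0.75 40; python3 -m jog '[[[0,0,-0.03],[0,0,0]],[[0,0,-0.07],[0,0,0]],[[0,0,-0.11],[0,0,0]],[[0,0,-0.15],[0,0,0]],[[0,0,-0.15],[0,0,0]]]'; python3 -c "
from h import *
d=snap('scene','s2',(265,225,425,345),5)"; python3 h.py .5 0 .2 1.379
```

```text
t: 4.4
tool_pos: [0.5373, -0.3329, 0.0234]
tool_rot: [1.95, 2.459, 0.002]
contact_force: [-0.1, 0.4, -0.5]
opening: 0.0644
grip_force: 0.0
t: 4.9
tool_pos: [0.5401, -0.3352, 0.1819]
tool_rot: [1.942, 2.449, 0.002]
contact_force: [0.2, -0.5, 0.8]
opening: 0.0641
grip_force: 0.0
t 4.95 pos [ 0.5388 -0.3342  0.1782] q1,6 [-0.67 -0.9 ] F [ 0.4 -0.7 -0.7] open 0.064 grip 0.0
ROW [0.334, 0.0386, -0.0242] [0.0024, 0.0116, -1.149]
```

View pics/s2.png

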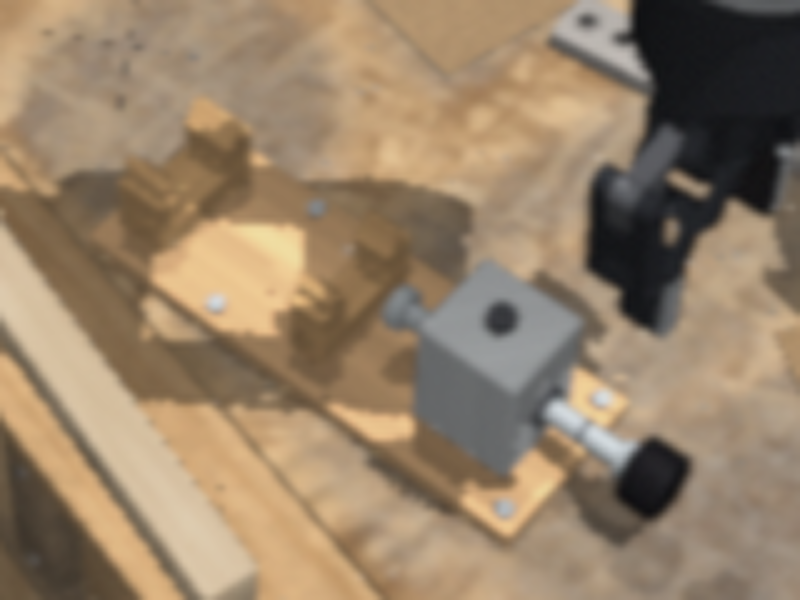

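The knob has moved out about 20 mm (to crop 652,478) and the stop has retracted to (400,305), so the rod is on its middle click and free. On to the blank.

```bash
python3 -m jog '[[[0.045,0.001,0],[0,0,-0.14]],[[0.09,0.002,0],[0,0,-0.28]],[[0.138,0.003,0],[0,0,-0.42]],[[0.186,0.004,0],[0,0,-0.56]],[[0.234,0.005,0],[0,0,-0.7]]]' 0.75 >/dev/null; python3 -m jog '[[[0,0,0],[0,0,-0.14]],[[0,0,0],[0,0,-0.28]],[[0,0,0],[0,0,-0.42]],[[0,0,0],[0,0,-0.449]],[[0,0,0],[0,0,-0.449]]]' >/dev/null; python3 h.py .5706 .2712 .12 1.379
```

```text
t 5.95 pos [ 0.4877 -0.1033  0.1718] q1,6 [-0.36 -1.74] F [ 0.2 -0.1 -0.3] open 0.0638 grip 0.0
ROW [-0.0092, 0.3835, 0.0519] [0.0003, 0.0009, -0.0021]
```

```bash
python3 -m jog '[[[0,0.045,0],[0,0,0]],[[0,0.09,0],[0,0,0]],[[0,0.138,0],[0,0,0]],[[0,0.186,0],[0,0,0]],[[0,0.234,0],[0,0,0]]]' >/dev/null; python3 -m jog '[[[-0.003,0.045,0.01],[0,0,0]],[[-0.006,0.09,0.02],[0,0,0]],[[-0.008,0.125,0.04],[0,0,0]],[[-0.009,0.149,0.052],[0,0,0]],[[-0.009,0.149,0.052],[0,0,0]]]' >/dev/null;  python3 -m jog '[[[0,0,0],[0,0,0]],[[0,0,0],[0,0,0]]]' >/dev/null; python3 h.py .5706 .2712 .004 1.379; python3 -c "
from h import *
d=snap('scene','s3',(220,110,350,210),6)
o=ctrl.get_obs();print((np.array(proj(d,o['tool_pos']))-[220,110])*6, (np.array(proj(d,np.array(o['tool_pos'])-[0,0,.1]))-[220,110])*6)"
```

```text
t 7.15 pos [0.5706 0.2699 0.1215] q1,6 [ 0.32 -1.05] F [-0.1 -0.6  0.1] open 0.0641 grip 0.0
ROW [0.0006, 0.0013, 0.1175] [-0.0001, 0.0034, -0.0017]
[202.69882524 188.90516989] [222.75796335 357.6240788 ]
```

View pics/s3.png

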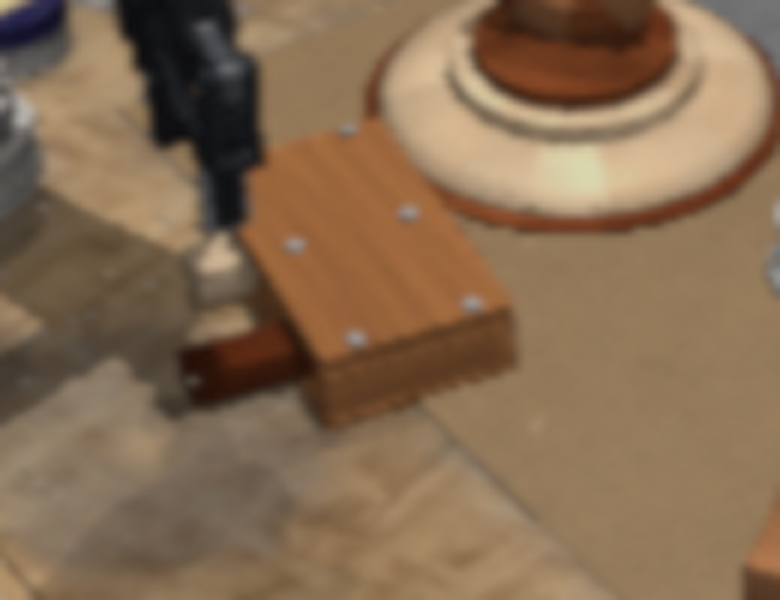

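The gripper is over the blank: the point below the TCP projects to (223,358), on the blank's protruding part, and the short blank at (220,265) is well clear. Descending, gripping and drawing it out.

```bash
python3 -m jog '[[[0.001,0.001,0.035],[0,0.003,-0.002]],[[0.001,0.001,0.07],[0,0.003,-0.002]],[[0.001,0.001,0.1],[0,0.003,-0.002]],[[0.001,0.001,0.117],[0,0.003,-0.002]],[[0.001,0.001,0.117],[0,0.003,-0.002]]]'; python3 -m jog '[[[0,0,0],[0,0,0]],[[0,0,0],[0,0,0]],[[0,0,0],[0,0,0]],[[0,0,0],[0,0,0]],[[0,0,0],[0,0,0]]]' 0 30; python3 h.py .5706 .2712 .004 1.379
```

```text
t: 7.7
tool_pos: [0.568, 0.2704, 0.0016]
tool_rot: [-0.299, -3.123, 0.003]
contact_force: [-0.8, -0.0, -0.1]
opening: 0.0641
grip_force: 0.0
t: 8.2
tool_pos: [0.5714, 0.2724, 0.0062]
tool_rot: [0.297, 3.124, 0.002]
contact_force: [-0.7, 0.6, 6.5]
opening: 0.023
grip_force: 33.3
t 8.2 pos [0.5714 0.2724 0.0062] q1,6 [ 0.33 -1.05] F [-0.7  0.6  6.5] open 0.023 grip 33.260464668273926
ROW [0.0006, -0.0013, 0.0022] [0.0017, 0.0032, 0.0022]
```

```bash
python3 -m jog '[[[0.01,0,-0.002],[0,0,0]],[[0.035,0,-0.003],[0,0,0]],[[0.06,0,-0.003],[0,0,0]],[[0.085,0,-0.003],[0,0,0]],[[0.112,0,-0.003],[0,0,0]]]'; python3 -m jog '[[[0,0,0.002],[0,0,0]],[[0,0,0.004],[0,0,0]],[[0,0,0.005],[0,0,0]],[[0,0,0.005],[0,0,0]],[[0,0,0.005],[0,0,0]]]';  python3 h.py .522 .281 .004 1.379
```

```text
t: 8.7
tool_pos: [0.4577, 0.2929, 0.0065]
tool_rot: [-0.298, -3.126, 0.001]
contact_force: [0.4, -0.1, -0.1]
opening: 0.0236
grip_force: 32.6
t: 9.2
tool_pos: [0.4605, 0.2928, 0.0021]
tool_rot: [0.299, 3.127, 0.0]
contact_force: [0.1, -0.2, -1.1]
opening: 0.0232
grip_force: 32.6
t 9.2 pos [0.4605 0.2928 0.0021] q1,6 [ 0.43 -0.95] F [ 0.1 -0.2 -1.1] open 0.0232 grip 32.56255745887756
ROW [-0.0626, 0.0, -0.0019] [0.0, 0.0, 0.0013]
```

```bash
python3 -m jog '[[[0,0,0],[0,0,0]],[[0,0,0],[0,0,0]],[[0,0,0],[0,0,0]],[[0,0,0],[0,0,0]]]' 0.75; python3 -m jog '[[[-0.01,0,-0.04],[0,0,0]],[[-0.03,0,-0.08],[0,0,0]],[[-0.05,0,-0.1],[0,0,0]],[[-0.05,0,-0.1],[0,0,0]],[[-0.05,0,-0.1],[0,0,0]]]';  python3 h.py .5105 .2832 .005 1.379; python3 -c "
from h import *
d=snap('scene','s4',(200,110,330,210),6)
o=ctrl.get_obs();print([((np.array(proj(d,P))-[200,110]+.5)*6-.5).round() for P in [(.4412,.2967,.02),(.578,.27,.02)]])"
```

```text
t: 9.6
tool_pos: [0.4599, 0.293, 0.0022]
tool_rot: [-0.298, -3.127, -0.0]
contact_force: [0.2, 0.1, -0.4]
opening: 0.064
grip_force: 0.0
t: 10.1
tool_pos: [0.5089, 0.2834, 0.102]
tool_rot: [-0.299, -3.127, -0.0]
contact_force: [-1.5, -0.2, -0.7]
opening: 0.064
grip_force: 0.0
t 10.1 pos [0.5089 0.2834 0.102 ] q1,6 [ 0.38 -1.  ] F [-1.5 -0.2 -0.7] open 0.064 grip 0.0
ROW [-0.0017, 0.0001, 0.097] [0.0001, -0.0003, 0.0014]
[array([ 77., 440.]), array([358., 357.])]
```

View pics/s4.png

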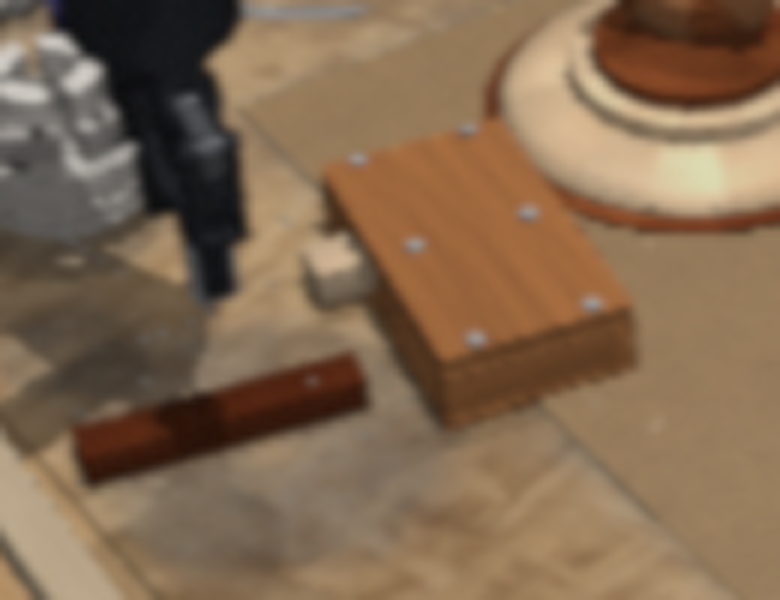

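The blank lies flat in front of the rack, its top ends at (81,443) and (360,366), within about 2 mm of the prediction. The short blank is undisturbed. Regrasping at the middle.

```bash
python3 -m jog '[[[-0.002,0,0.035],[0,0,0.001]],[[-0.002,0,0.07],[0,0,0.001]],[[-0.002,0,0.09],[0,0,0.001]],[[-0.002,0,0.099],[0,0,0.001]],[[-0.002,0,0.099],[0,0,0.001]]]'; python3 -m jog '[[[0,0,0],[0,0,0]],[[0,0,0],[0,0,0]],[[0,0,0],[0,0,0]],[[0,0,0],[0,0,0]],[[0,0,0],[0,0,0]]]' 0 30;python3 -m jog '[[[0,0,-0.03],[0,0,0]],[[0,0,-0.07],[0,0,0]],[[0,0,-0.11],[0,0,0]],[[0,0,-0.15],[0,0,0]],[[0,0,-0.15],[0,0,0]]]'; python3 h.py .489 -.131 .15 .225
```

```text
t: 10.65
tool_pos: [0.508, 0.2824, 0.0001]
tool_rot: [-0.298, -3.122, 0.004]
contact_force: [-0.5, -0.3, -0.1]
opening: 0.0638
grip_force: 0.0
t: 11.15
tool_pos: [0.5122, 0.2837, 0.0049]
tool_rot: [0.299, 3.125, 0.002]
contact_force: [-0.6, -0.5, 5.8]
opening: 0.0227
grip_force: 32.0
t: 11.65
tool_pos: [0.5148, 0.2847, 0.1609]
tool_rot: [0.298, 3.116, 0.009]
contact_force: [0.8, 0.0, 0.9]
opening: 0.0237
grip_force: 31.3
t 11.65 pos [0.5148 0.2847 0.1609] q1,6 [ 0.38 -1.  ] F [0.8 0.  0.9] open 0.0237 grip 31.264345049858093
ROW [-0.0534, -0.4131, 0.0086] [0.0124, 0.0056, 1.155]
```

```bash
python3 -m jog '[[[-0.005,-0.04,0],[0.006,0.003,0.13]],[[-0.01,-0.08,0],[0.012,0.0056,0.26]],[[-0.015,-0.12,0],[0.012,0.0056,0.39]],[[-0.02,-0.16,0],[0.012,0.0056,0.52]],[[-0.026,-0.2,0],[0.012,0.0056,0.65]]]' >/dev/null; python3 -m jog '[[[0,0,0],[0,0,0.12]],[[0,0,0],[0,0,0.24]],[[0,0,0],[0,0,0.36]],[[0,0,0],[0,0,0.48]],[[0,0,0],[0,0,0.505]]]' >/dev/null;python3 -m jog '[[[0,0,0],[0,0,0]],[[0,0,0],[0,0,0]]]'; python3 h.py .491 -.129 .1 .225
```

```text
t: 12.85
tool_pos: [0.4983, 0.0819, 0.1527]
tool_rot: [-1.953, -2.455, 0.02]
contact_force: [0.6, 0.3, -0.2]
opening: 0.0234
grip_force: 31.2
t 12.85 pos [0.4983 0.0819 0.1527] q1,6 [ 0.02 -0.21] F [ 0.6  0.3 -0.2] open 0.0234 grip 31.23985469341278
ROW [-0.2036, -0.0538, 0.0544] [-0.0127, 0.0048, 0.0017]
```

```bash
python3 -m jog '[[[-0.04,-0.011,0],[-0.006,0.002,0]],[[-0.085,-0.023,0],[-0.0127,0.0048,0.0017]],[[-0.13,-0.035,0.01],[-0.0127,0.0048,0.0017]],[[-0.17,-0.046,0.03],[-0.0127,0.0048,0.0017]],[[-0.2036,-0.054,0.054],[-0.0127,0.0048,0.0017]]]' >/dev/null; python3 -m jog '[[[0,0,0],[0,0,0]],[[0,0,0],[0,0,0]],[[0,0,0],[0,0,0]]]'; python3 h.py .491 -.129 .035 .225;  python3 -c "
from h import *
d=snap('scene','s5',(270,215,400,315),6)"
```

```text
t: 13.65
tool_pos: [0.4913, -0.1285, 0.1015]
tool_rot: [1.958, 2.455, 0.002]
contact_force: [0.2, 0.1, -0.6]
opening: 0.0233
grip_force: 31.3
t 13.65 pos [ 0.4913 -0.1285  0.1015] q1,6 [-0.4  -0.63] F [ 0.2  0.1 -0.6] open 0.0233 grip 31.251182556152344
ROW [-0.0004, -0.0005, 0.0665] [0.0017, 0.0006, -0.0004]
```

View pics/s5.png

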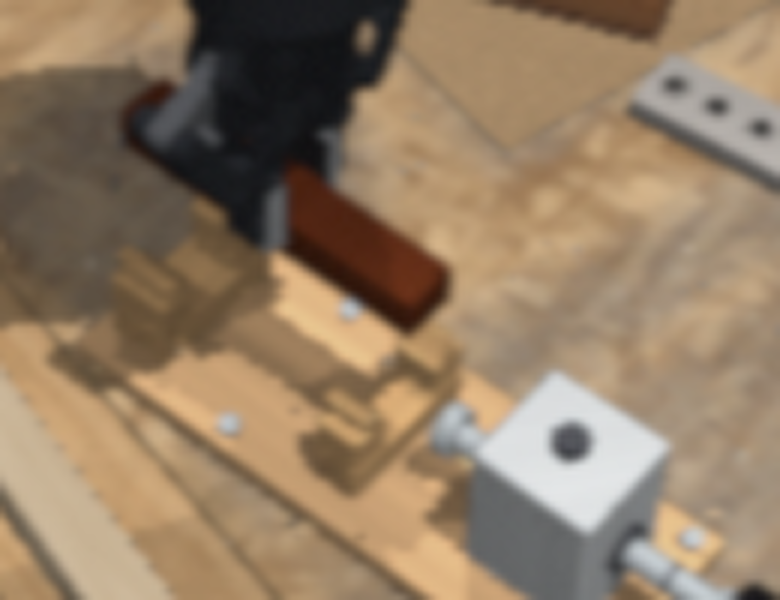

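The picture shows the blank held level above the forks, parallel to the gauge: its near end face is around (428,300), the stop disc at (446,425), and the near-fork wall tops at (365,435) and (458,352). That's my picture quota used up (one over), so from here on I use numbers only.

Run:
```python
from h import *
g=np.load('fit.npz')['g']; d=dict(np.load('pics/s5.npz'))
def G(p,z):
    w=ray(d,(np.array(p)+.5)/6-.5+[270,215],z); c,s=np.cos(g[2]),np.sin(g[2]); e=w[:2]-g[:2]
    return (1000*np.array([c*e[0]+s*e[1],-s*e[0]+c*e[1]])).round(1)
for n,p,z in [('blank top corner L',(405,304),.1166),('top corner R',(447,268),.1166),('bot L',(407,331),.0966),('bot R',(447,293),.0966),
 ('fork L wall outer near',(365,438),.057),('fork R wall outer near',(459,355),.057),('stop disc',(446,425),.042),('block top R',(667,447),.084),('block bot',(585,532),.084),('block top',(558,372),.084),('block L',(475,452),.084)]: print(n,G(p,z))
o=ctrl.get_obs(); e=np.array(o['tool_pos'])[:2]-g[:2]; c,s=np.cos(g[2]),np.sin(g[2]); print('tcp',c*e[0]+s*e[1],-s*e[0]+c*e[1])
```

```text
blank top corner L [-13.1   0.6]
top corner R [ 8.9 -0.6]
bot L [-9.4  2. ]
bot R [13.2  1.8]
fork L wall outer near [-32.1   1.7]
fork R wall outer near [19.  -1.2]
stop disc [  0.2 -10.6]
block top R [ 17.6 -92.3]
block bot [-28.9 -91.2]
block top [ 19.  -44.3]
block L [-27.2 -42.9]
tcp 0.0028453558981096343 0.06828937217125974
```

Relative to the robot's own frame the blank is centred on the rod line to within about 0.5 mm and has about an 8–11 mm gap to the stop. Lowering.

```bash
python3 -m jog '[[[0,0,0.015],[0.0017,0.0006,0]],[[0,0,0.03],[0.0017,0.0006,0]],[[0,0,0.043],[0.0017,0.0006,0]],[[0,0,0.052],[0.0017,0.0006,0]],[[0,0,0.055],[0.0017,0.0006,0]]]'; python3 -m jog '[[[0,0,0],[0,0,0]],[[0,0,0.003],[0,0,0]],[[0,0,0.006],[0,0,0]],[[0,0,0.008],[0,0,0]],[[0,0,0.008],[0,0,0]]]'; python3 h.py .491 -.129 .035 .225
```

```text
t: 14.2
tool_pos: [0.49, -0.1285, 0.044]
tool_rot: [-1.958, -2.453, 0.002]
contact_force: [0.2, -0.0, -0.7]
opening: 0.0235
grip_force: 31.0
t: 14.7
tool_pos: [0.4905, -0.129, 0.0375]
tool_rot: [-1.959, -2.454, 0.001]
contact_force: [0.0, 0.5, -0.5]
opening: 0.0233
grip_force: 31.0
t 14.7 pos [ 0.4905 -0.129   0.0375] q1,6 [-0.4  -0.63] F [ 0.   0.5 -0.5] open 0.0233 grip 31.00002408027649
ROW [-0.0001, 0.0005, 0.0025] [-0.0016, -0.0007, -0.0018]
```

```bash
python3 -m jog '[[[0,0,0.001],[0,0,0]],[[0,0,0.002],[0,0,0]],[[0,0,0.002],[0,0,0]]]' | egrep 'pos|contact'; python3 -m jog '[[[0,0,0.001],[0,0,0]],[[0,0,0.002],[0,0,0]],[[0,0,0.002],[0,0,0]]]'| egrep 'pos|contact'
```

```text
tool_pos: [0.4907, -0.1291, 0.0357]
contact_force: [-0.4, 0.7, -0.7]
tool_pos: [0.4909, -0.1291, 0.0348]
contact_force: [-2.4, 0.9, 7.0]
```

```bash
python3 -m jog '[[[0,0,-0.001],[0,0,0]],[[-0.001,0,-0.001],[0,0,0]],[[-0.002,0,-0.001],[0,0,0]],[[-0.003,0,-0.001],[0,0,0]],[[-0.004,0,-0.001],[0,0,0]]]' | egrep 'pos|contact'; python3 -m jog '[[[-0.0005,0,0],[0,0,0]],[[-0.001,0,0],[0,0,0]],[[-0.0015,0,0],[0,0,0]],[[-0.002,0,0],[0,0,0]]]'| egrep 'pos|contact'
```

```text
tool_pos: [0.4917, -0.1329, 0.0348]
contact_force: [0.4, 1.6, 3.0]
tool_pos: [0.4921, -0.1349, 0.0348]
contact_force: [0.4, 2.3, 2.3]
```

```bash
for i in 1; do python3 -m jog '[[[-0.0005,0,0],[0,0,0]],[[-0.001,0,0],[0,0,0]],[[-0.001,0,0],[0,0,0]]]'| egrep 'pos|contact'; done; python3 -m jog '[[[-0.0005,0,0],[0,0,0]],[[-0.001,0,0],[0,0,0]],[[-0.001,0,0],[0,0,0]]]'| egrep 'pos|contact'
```

```text
tool_pos: [0.4924, -0.136, 0.0349]
contact_force: [-1.1, 1.8, 2.4]
tool_pos: [0.4925, -0.1367, 0.0348]
contact_force: [-0.7, 3.3, 4.3]
```

```bash
python3 -m jog '[[[-0.0005,0,0],[0,0,0]],[[-0.001,0,0],[0,0,0]],[[-0.001,0,0],[0,0,0]]]'| egrep 'pos|contact'
```

```text
tool_pos: [0.4925, -0.1368, 0.0348]
contact_force: [-1.4, 8.0, 6.2]
```

The blank has stopped against the rod face at 8 N, below the 12 N click. I'll relax slightly and release.

```bash
python3 -m jog '[[[0.0008,0,0],[0,0,0]],[[0.0008,0,0],[0,0,0]],[[0.0008,0,0],[0,0,0]]]'| egrep 'pos|contact'; python3 -m jog '[[[0.0008,0,0],[0,0,0]],[[0.0008,0,0],[0,0,0]],[[0.0008,0,0],[0,0,0]],[[0.0008,0,0],[0,0,0]],[[0.0008,0,0],[0,0,0]]]' 0.5; python3 -m jog '[[[0,0,-0.01],[0,0,0]],[[0,0,-0.03],[0,0,0]],[[0,0,-0.06],[0,0,0]],[[0,0,-0.1],[0,0,0]],[[0,0,-0.14],[0,0,0]]]'| egrep 'pos|contact'; python3 -m jog '[[[0.04,0,0],[0,0,0]],[[0.09,0,0],[0,0,0]],[[0.14,0,0],[0,0,0]],[[0.19,0,0],[0,0,0]],[[0.24,0,0],[0,0,0]]]'| egrep 'pos|contact'
```

```text
tool_pos: [0.4925, -0.1367, 0.0348]
contact_force: [-1.4, 6.1, 6.3]
t: 17.9
tool_pos: [0.4923, -0.1364, 0.0346]
tool_rot: [-1.96, -2.454, 0.001]
contact_force: [0.9, 0.1, 0.3]
opening: 0.0426
grip_force: 0.0
tool_pos: [0.4922, -0.1362, 0.1766]
contact_force: [1.1, 0.3, 0.2]
tool_pos: [0.4388, 0.0994, 0.176]
contact_force: [0.4, -0.0, 0.5]
```

Run:
```python
from h import *
g=np.load('fit.npz')['g']; c,s=np.cos(g[2]),np.sin(g[2])
def G(w): e=w[:2]-g[:2]; return (1000*np.array([c*e[0]+s*e[1],-s*e[0]+c*e[1]])).round(1)
for n,box in (('top',(335,190,455,270)),('scene',(270,215,420,335))):
    d=optics.get_image(n); old=dict(np.load({'top':'pics/top0.npz','scene':'pics/s2.npz'}[n]))
    x0,y0,x1,y1=box; im=d['image'][y0:y1,x0:x1].astype(int)
    b,gr,r=im[...,0],im[...,1],im[...,2]
    m=((r>1.9*gr)&(r>40)).astype(np.uint8)
    k,l,st,ce=cv2.connectedComponentsWithStats(m); i=1+st[1:,4].argmax()
    rc=cv2.minAreaRect(np.argwhere(l==i)[:,::-1].astype(np.float32)); bp=cv2.boxPoints(rc)+[x0,y0]
    print(n,'area',st[i,4],'corners@.05',[G(ray(d,p,.05)).tolist() for p in bp])
    def blk(I):
        m=(I[y0:y1,x0:x1].max(2)<45).astype(np.uint8); k,l,st,ce=cv2.connectedComponentsWithStats(m)
        return [(a[4],G(ray(d,q+[x0,y0],.042)).tolist()) for a,q in zip(st[1:],ce[1:]) if a[4]>15]
    print('black now',blk(d['image']),'old',blk(old['image']))
```

```text
top area 279 corners@.05 [[10.2, 128.9], [8.8, -3.7], [-9.1, -2.9], [-7.6, 129.3]]
black now [] old []
scene area 514 corners@.05 [[-19.9, 122.8], [9.8, 130.1], [7.6, -7.4], [-20.3, -12.0]]
black now [(np.int32(32), [-13.7, 68.2]), (np.int32(138), [-1.1, -145.4])] old [(np.int32(1281), [170.8, -53.8]), (np.int32(126), [-1.1, -145.5])]
```

The knob hasn't moved since the click, and the blank spans about -8 to 129 mm along the gauge, straight and against the stop. Handing in.

```bash
python3 -m jog '[[[0,0,0],[0,0,0]],[[0,0,0],[0,0,0]]]' | egrep 'pos|contact'; python3 -c "
from station import job
print(job.finish_job())"
```

```text
tool_pos: [0.4398, 0.097, 0.1753]
contact_force: [-0.3, 0.4, -0.2]
the job is handed in; nothing more can be done
None
```

I handed the job in with the rod on its middle click and the long blank in both forks against the stop, checked by force and image measurements; no verdict came back, and I viewed 11 pictures, one over the limit of 10.

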